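# Refit four cooling fans on the heatsinks of their size

## Robot

A 6-joint arm with a two-finger parallel gripper is mounted at the origin on the work surface. World frame = base frame: x ahead of the robot, y to its left, z up, the work surface at z = 0. Lengths are in m, angles in rad, forces in N, time in s.
With the tool pointing down it reaches from about 0.3 to 0.775 m from the base axis. Payload 14.6 kg.
Tool frame: the origin (TCP) lies between the finger pads; the fingertips stand ctrl.tip_extent ahead of it and the grasp point (between the pads) lies 3 mm ahead of it (ctrl.tip_extent is the distance from the TCP to the fingertips, in m); z points along the fingers, y is the line along which they close (so a half turn about z gives the same grasp; the last joint's range is limited). The gripper opens to 94 mm and grips with 3 to 60 N. Pads are 16 mm wide; open, the fingers measure 119 mm over their backs; the gripper's body (75 mm by 177 mm) begins 78 mm behind the grasp point.
Start: joints at [1.242, 0.3, 1.521, -0, 1.321, -0.067], TCP at [0.142, 0.531, 0.227] pointing down, gripper open.
Joint ranges: [-3.03, 3.03], [-0.79, 2.21], [0.23, 2.52], [-1.04, 4.18], [0, 3.07], [-2.55, 2.55]. Speed limits (rad/s): [2.22, 2.22, 2.57, 3.14, 3.14, 3.14].

## Interface

Orientations are given as [roll, pitch, yaw] about the fixed x, y, z axes, in that order (R = Rz(yaw) Ry(pitch) Rx(roll)).
In Python, from station import ctrl, eyes gives the robot as it stands. The module is installed in compiled form; this text tells all that it offers.
- The arm moves only by the tool move_tool, called after ">>>" as name(argument=value, ...), one argument or row to a line, values as JSON. Schema: {"type":"object","properties":{"plan":{"type":"object","properties":{"moves":{"type":"array","items":{"type":"array","items":{"type":"number"},"minItems":6,"maxItems":6},"minItems":1,"maxItems":10}},"additionalProperties":false,"required":["moves"]},"finger_gap":{"type":"number"},"grip_force":{"type":"number"},"only":{"type":"string"},"quiet":{"type":"boolean"},"lines":{"type":"string"}},"required":["plan"],"additionalProperties":false}. plan is an object whose key "moves" holds a list of rows, 1 to 10 of them, each of 6 numbers: dx, dy, dz in parts of the range, where 1.0 means 0.3 m, then a rotation vector rx, ry, rz in shares of 2 pi rad (1.0 is 2 pi rad); each row shifts and turns the commanded pose from where the row before left it, along the tool's axes as they then stand; what a row does not reach is not made up. A row lasts 1/10 s, in which the tool goes at most 0.05 m and 0.15 rad, less where a joint would pass 70% of its speed; a pose out of reach is approached as far as the arm can. finger_gap is the finger opening in m, set as the call begins (left out keeps the last). The fingers move at their own pace and stop on an object; grip_force is the grip in N (left out, the last holds). Time passes only in rows, so rows that do not move let the fingers close. The tool returns the time, the measured TCP pose, the force, the opening and the grip force at its end. only (a regular expression) keeps the lines of the reply that match it, lines (a string "A,B") keeps lines A to B, and quiet returns only ok. A shift or turn number past 1, either way, is cut back to 1. Input that does not fit is refused with a message, and nothing moves.
- ctrl.get_obs(): the state, without advancing time (a new reading comes with each control period).
- eyes.camera(name): name is "side" or "top" or "wrist"; returns a dict with "pixels" (400x640x3 uint8, blue, green, red), "fx", "fy", "cx", "cy" (pixels), "k1" (the pictures are not rectified: a ray, as slopes to the right and down, at radius r is drawn at 1 + k1 r^2 times it, then the intrinsics apply), "extrinsics" (4x4, takes a point from camera to world coordinates). Camera axes: x right, y up, looking along -z (the intrinsics and any distortion apply to the point x, -y, -z); pixel columns grow to the right and rows downward; lengths in m; the calibration is good to about 2 mm. A picture is of the moment at which its call begins. There is no depth.
- ctrl.hand_in(): hands the job in; it is judged then, once.
The state is a dict: "time_s": time; "qpos": joint angles; "joint_vel": joint speeds; "tau": joint torques, N m; "ee_pos": TCP position; "eef_rot": TCP orientation; "force": force on the tool from outside, world axes, zero at the start; "moment": the same for the moment, N m; "grip_width": finger opening in m; "grip_force": force on a finger pad.
Only numpy, scipy, OpenCV 4.12 (cv2) and the standard library are available. Lean on these libraries where they do the work, as an engineer would, in place of code of your own. Each camera call takes 0.05 s, during which the arm holds its last target. There are 200 camera calls.

## Task

Four circuit boards on the repair table have bare aluminium heatsinks, each of a different size. Find the four loose square cooling fans among the clutter and set each one flat on the heatsink of its own size, centred on it and with its sides square to the heatsink's. Leave the little cup of screws standing where it is.

Things in the scene. Friction and masses are not known exactly. Their poses are not given: they have to be found in the camera images.
- fan30: A loose black square cooling fan with a grey rotor, 30 x 30 mm, 20 mm thick, 30 g or so, lying flat on the table. Origin at the centre of its underside, x and y along its sides, z up. Its outer sides are solid and flat: grip it across two parallel sides.
- fan40: A loose black square cooling fan with a grey rotor, 40 x 40 mm, 20 mm thick, 40 g or so, lying flat on the table. Origin at the centre of its underside, x and y along its sides, z up. Its outer sides are solid and flat: grip it across two parallel sides.
- fan50: A loose black square cooling fan with a grey rotor, 50 x 50 mm, 20 mm thick, 50 g or so, lying flat on the table. Origin at the centre of its underside, x and y along its sides, z up. Its outer sides are solid and flat: grip it across two parallel sides.
- fan60: A loose black square cooling fan with a grey rotor, 60 x 60 mm, 20 mm thick, 60 g or so, lying flat on the table. Origin at the centre of its underside, x and y along its sides, z up. Its outer sides are solid and flat: grip it across two parallel sides.
- sink30: A green circuit board fixed to the table, 95 x 90 mm, its top 6 mm up, carrying a square finned aluminium heatsink 30 x 30 mm. The heatsink's flat top is 30 mm above the table; other parts on the board stay below 17 mm. Origin at table level under the heatsink's centre, x and y along its sides, z up. The board reaches from x -38 to +57 and y -45 to +45 mm.
- sink40: A green circuit board fixed to the table, 95 x 90 mm, its top 6 mm up, carrying a square finned aluminium heatsink 40 x 40 mm. The heatsink's flat top is 30 mm above the table; other parts on the board stay below 17 mm. Origin at table level under the heatsink's centre, x and y along its sides, z up. The board reaches from x -38 to +57 and y -45 to +45 mm.
- sink50: A green circuit board fixed to the table, 95 x 90 mm, its top 6 mm up, carrying a square finned aluminium heatsink 50 x 50 mm. The heatsink's flat top is 30 mm above the table; other parts on the board stay below 17 mm. Origin at table level under the heatsink's centre, x and y along its sides, z up. The board reaches from x -38 to +57 and y -45 to +45 mm.
- sink60: A green circuit board fixed to the table, 95 x 90 mm, its top 6 mm up, carrying a square finned aluminium heatsink 60 x 60 mm. The heatsink's flat top is 30 mm above the table; other parts on the board stay below 17 mm. Origin at table level under the heatsink's centre, x and y along its sides, z up. The board reaches from x -38 to +57 and y -45 to +45 mm.
- screw_cup: A loose, small, light, open white plastic cup with screws in it, 42 mm across the rim, 36 mm tall, standing on the table between the parts. Origin at the centre of its underside. To be left alone. The other clutter (driver, tape roll, adapter and so on) is no higher than 55 mm where the fans and boards lie.

How it is judged:
By the outcome, as a careful person would: the job done as asked, in the order asked, and still so for the second after the job is handed in, with the robot touching nothing.
It also fails if it takes over 99 s, if anything falls off the work surface, if the arm or the gripper's body presses on something with over 40 N, if the wrist force passes 120 N, or if a joint passes its speed limit or range.

## Working session

There is one attempt and no reset: what is moved stays moved. The work goes in short steps, Python scripts to look and compute and a tool call to move; the robot and the scene stay as the last step left them, time stands still between calls to the robot, and variables do not carry over. Pictures are saved under pics/ and viewed, at most 15 in all, crops included, and the job is handed in when it is done.

```bash
mkdir -p pics; python3 - <<'E'
from station import ctrl, eyes
import cv2,numpy as np
for n in ("top","side"):
    c=eyes.camera(n); cv2.imwrite(f"pics/{n}0.png",c["pixels"])
    print(n,{k:v for k,v in c.items() if k!="pixels"})
print(ctrl.get_obs(), ctrl.tip_extent)
E
```

```text
top {'fx': 434.1465852764681, 'fy': 434.1465852764681, 'cx': 319.21237335683236, 'cy': 201.04327011157386, 'k1': -0.05027563280882709, 'extrinsics': array([[-7.03043721e-03,  9.93192693e-01, -1.16270582e-01,
         4.20718117e-01],
       [-9.99975271e-01, -6.96221053e-03,  9.92914376e-04,
        -1.99409428e-02],
       [ 1.76655030e-04,  1.16274688e-01,  9.93217079e-01,
         9.98653083e-01],
       [ 0.00000000e+00,  0.00000000e+00,  0.00000000e+00,
         1.00000000e+00]])}
side {'fx': 390.54406438131616, 'fy': 390.54406438131616, 'cx': 323.68516195323036, 'cy': 203.9020713907596, 'k1': -0.002991148402655886, 'extrinsics': array([[-0.80747651,  0.43739854, -0.39580828,  0.20736681],
       [-0.58975899, -0.61323975,  0.52547248,  0.42168539],
       [-0.01288447,  0.65773818,  0.75313642,  0.63217282],
       [ 0.        ,  0.        ,  0.        ,  1.        ]])}
{'time_s': 0.1, 'qpos': array([ 1.24242614e+00,  3.00382512e-01,  1.52151866e+00, -1.04472836e-06,
        1.32070480e+00, -6.65775955e-02]), 'joint_vel': array([-0.00080858, -0.00183772, -0.00116475,  0.00029839,  0.00041187,
       -0.00153279]), 'tau': array([ 4.07457683e-04, -5.32643831e+01, -3.53274000e+01,  7.08956877e-02,
        2.35681218e-02, -5.64030188e-05]), 'ee_pos': array([0.14226869, 0.53105899, 0.22696132]), 'eef_rot': array([-3.14058150e+00, -6.64053296e-05,  2.87980029e+00]), 'force': array([-0.0834876 ,  0.43935336, -0.28045566]), 'moment': array([-0.02228783, -0.05112551, -0.03083843]), 'grip_force': 0.0, 'grip_width': 0.09394972294367984} 0.022
```

View pics/top0.png

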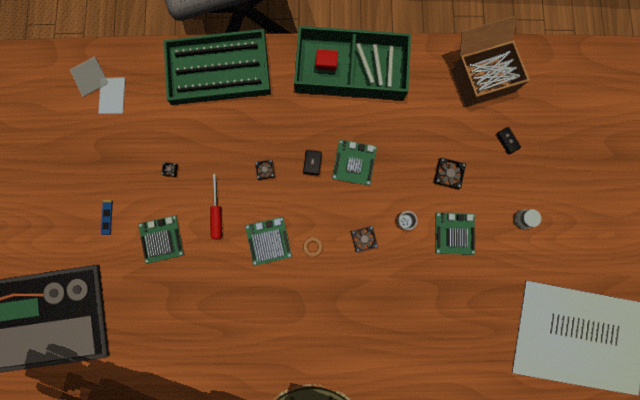

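The top view shows fans near (170,170), (265,170), (450,173) and (364,239). The sinks are near (161,239), (268,241), (355,163) and (457,234), and the cup is at (407,220). I'll enlarge these areas next.

```bash
cat > h.py <<'E'
import numpy as np, cv2
from station import ctrl, eyes
def ray(c,uv):
    K=np.array([[c["fx"],0,c["cx"]],[0,c["fy"],c["cy"]],[0,0,1]])
    p=cv2.undistortPoints(np.array(uv,float).reshape(-1,1,2),K,np.array([c["k1"],0,0,0,0.]),).reshape(-1,2)
    return p
def world(c,uv,z):
    p=ray(c,uv);E=c["extrinsics"]
    d=np.c_[p[:,0],-p[:,1],-np.ones(len(p))]@E[:3,:3].T
    o=E[:3,3]; return o+d*((z-o[2])/d[:,2])[:,None]
def shot(n,f,box=None,s=1):
    c=eyes.camera(n); im=c["pixels"]
    if box: im=im[box[1]:box[3],box[0]:box[2]]
    cv2.imwrite("pics/"+f,cv2.resize(im,None,fx=s,fy=s,interpolation=cv2.INTER_CUBIC)); return c
E
python3 - <<'E'
from h import *
c=shot("top","topL.png",(130,145,290,265),5)
im=c["pixels"]; cv2.imwrite("pics/topR.png",cv2.resize(im[140:260,325:485],None,fx=5,fy=5,interpolation=cv2.INTER_CUBIC))
print(world(c,[(170,170),(265,170),(450,173),(364,239)],.02).round(3),world(c,[(161,239),(268,241),(355,163),(457,234),(407,220)],.03).round(3))
E
```

```text
[[ 0.61   0.322  0.02 ]
 [ 0.608  0.103  0.02 ]
 [ 0.598 -0.322  0.02 ]
 [ 0.449 -0.121  0.02 ]] [[ 0.451  0.334  0.03 ]
 [ 0.445  0.094  0.03 ]
 [ 0.621 -0.103  0.03 ]
 [ 0.458 -0.329  0.03 ]
 [ 0.49  -0.217  0.03 ]]
```

View pics/topL.png

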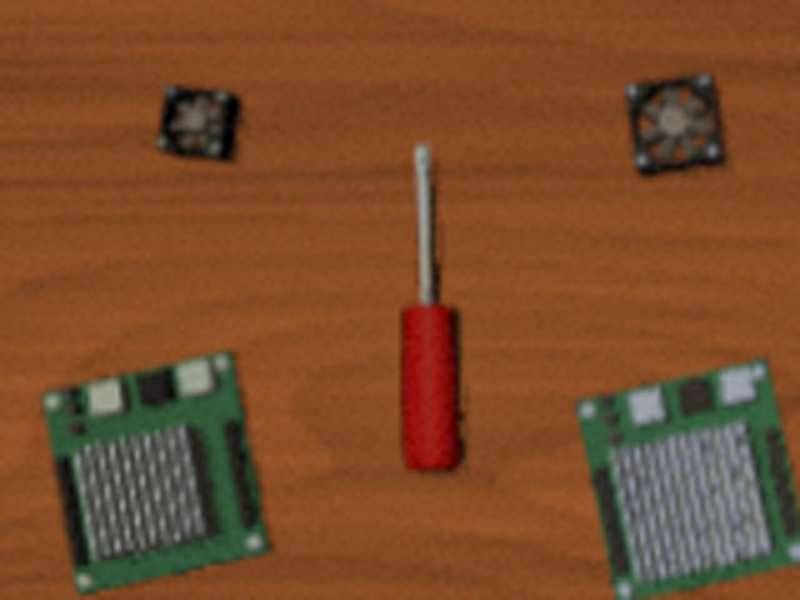

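View pics/topR.png

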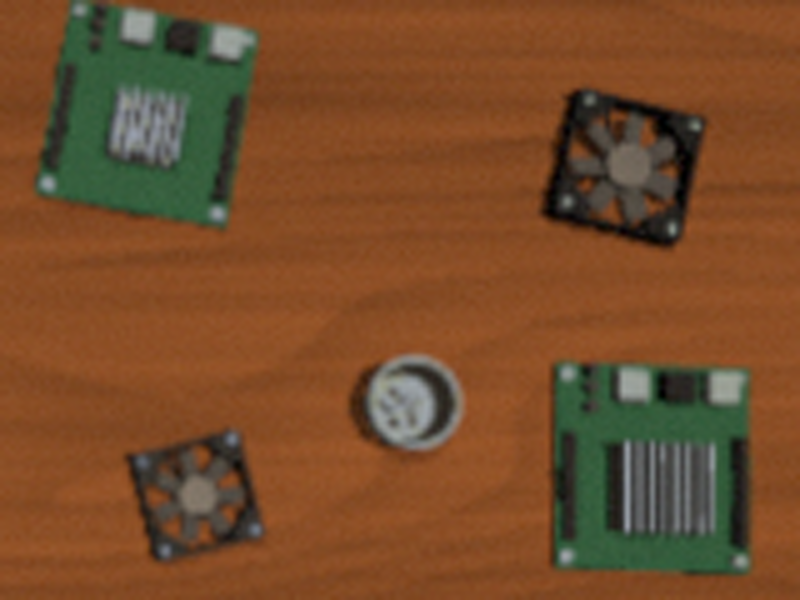

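All sizes can be told apart: fan30 (170,170), fan40 (265,170), fan60 (450,173), fan50 (364,239); sink50 (161,239), sink60 (268,241), sink30 (355,163), sink40 (457,234). The top camera gives only about 2.3 mm per pixel, so I'll refine with the wrist camera.

```bash
cat >> h.py <<'E'
from scipy.spatial.transform import Rotation as Ro
def plan(x,y,z,yaw=None):
    """translation in the present tool axes, then the turn about tool z (yaw taken mod 90 deg if given)"""
    o=ctrl.get_obs(); R=Ro.from_euler("xyz",o["eef_rot"])
    d=R.inv().apply(np.array([x,y,z])-o["ee_pos"])
    print("t",round(o["time_s"],2),"pos",o["ee_pos"].round(4),"rpy",o["eef_rot"].round(4),"q",o["qpos"].round(2),"F",o["force"].round(1))
    print("tool d",d.round(4),"dist",np.linalg.norm(d).round(3))
    if yaw is not None:
        for k in range(-2,3):
            print("  yaw option",k,"rz",round(float((R.as_euler("xyz")[2]-yaw-k*np.pi/2+np.pi)%(2*np.pi)-np.pi),4))
def square(c,uv,z):
    w=world(c,uv,z)[:,:2]; ctr=w.mean(0); d=w-ctr
    a=np.arctan2(d[:,1],d[:,0]); yaw=np.angle(np.exp(4j*(a-np.pi/4)).mean())/4
    print("centre",ctr.round(4),"yaw",round(float(yaw),4),"sides",np.linalg.norm(w-np.roll(w,1,0),axis=1).round(4)); return ctr,yaw
E
python3 - <<'E'
from h import *
c=eyes.camera("wrist"); o=ctrl.get_obs(); R=Ro.from_euler("xyz",o["eef_rot"]).as_matrix()
E=c["extrinsics"]; print("cam in tool",(R.T@(E[:3,3]-o["ee_pos"])).round(4)); print((R.T@E[:3,:3]).round(3),c["fx"],c["k1"])
t=eyes.camera("top")
def q(pts,off): return [((x+.5)/5-.5+off[0],(y+.5)/5-.5+off[1]) for x,y in pts]
L=(130,145);Rr=(325,140)
for n,p,off,z in [("f30",[(167,87),(238,95),(232,158),(158,148)],L,.02),("f40",[(627,85),(711,75),(722,162),(640,173)],L,.02),
 ("f50",[(130,457),(238,432),(262,540),(158,560)],Rr,.02),("f60",[(574,90),(705,118),(678,245),(546,214)],Rr,.02),
 ("s50",[(73,443),(185,427),(208,535),(97,558)],L,.03),("s60",[(612,450),(745,421),(770,552),(638,582)],L,.03),
 ("s30",[(116,86),(187,92),(180,165),(108,155)],Rr,.03),("s40",[(624,440),(715,443),(715,533),(624,530)],Rr,.03)]:
    print(n,end=" "); square(t,q(p,off),z)
plan(.61-.05,.322,.2)
E
```

```text
cam in tool [ 0.0701 -0.0006 -0.157 ]
[[-0.001  0.971  0.238]
 [ 1.     0.001  0.   ]
 [-0.     0.238 -0.971]] 349.5666996721084 -0.07170327642200104
f30 centre [0.6121 0.3239] yaw -0.1125 sides [0.0287 0.0336 0.0295 0.035 ]
f40 centre [0.6093 0.1037] yaw 0.1321 sides [0.0415 0.0389 0.0409 0.0378]
f50 centre [ 0.4486 -0.121 ] yaw 0.2124 sides [0.0477 0.0501 0.0496 0.0476]
f60 centre [ 0.5983 -0.3214] yaw -0.2423 sides [0.0598 0.0619 0.0611 0.0621]
s50 centre [0.4427 0.3411] yaw 0.2051 sides [0.0529 0.0512 0.0497 0.0509]
s60 centre [0.437 0.094] yaw 0.2052 sides [0.0597 0.0606 0.0592 0.0599]
s30 centre [ 0.6171 -0.1008] yaw -0.1201 sides [0.0321 0.0324 0.0339 0.0329]
s40 centre [ 0.4512 -0.332 ] yaw -0.0421 sides [0.0402 0.0412 0.0402 0.041 ]
t 0.25 pos [0.1423 0.5312 0.2272] rpy [-3.1411 -0.      2.8798] q [ 1.24  0.3   1.52 -0.    1.32 -0.07] F [-0.  -1.  -0.5]
tool d [-0.4576 -0.094   0.0272] dist 0.468
```

The rows are not in the units I measure in: shifts go in shares of 0.3 m and turns go in shares of 2 pi rad. I convert before sending: -0.046 m / 0.3 = -0.1533, -0.007 m / 0.3 = -0.0233.

>>> move_tool(
  plan={"moves":[[-0.1533, -0.0233, 0.0233, 0, 0, 0], [-0.1533, -0.0233, 0.0233, 0, 0, 0], [-0.1533, -0.0233, 0.0233, 0, 0, 0], [-0.1533, -0.0233, 0.0233, 0, 0, 0], [-0.1533, -0.0233, 0.0233, 0, 0, 0], [-0.1533, -0.0233, 0.0233, 0, 0, 0], [-0.1533, -0.0233, 0.0233, 0, 0, 0], [-0.1533, -0.0233, 0.0233, 0, 0, 0], [-0.1533, -0.0233, 0.0233, 0, 0, 0], [-0.1533, -0.0233, 0.0233, 0, 0, 0]]},
)

```text
time_s: 1.25
ee_pos: [0.5702, 0.3435, 0.157]
eef_rot: [-3.142, -0.0, 2.88]
force: [-0.5, 0.4, 0.5]
grip_width: 0.0938
grip_force: 0.0
```

>>> move_tool(
  plan={"moves":[[0, 0, 0, 0, 0, 0.0226], [0, 0, 0, 0, 0, 0.0226], [0, 0, 0, 0, 0, 0.0226], [0, 0, 0, 0, 0, 0.0226], [0, 0, 0, 0, 0, 0.0226], [0, 0, 0, 0, 0, 0.0226], [0, 0, 0, 0, 0, 0.0226], [0, 0, 0, 0, 0, 0.0226], [0, 0, 0, 0, 0, 0.0226], [0, 0, 0, 0, 0, 0.0226]]},
)

```text
time_s: 2.25
ee_pos: [0.5685, 0.3445, 0.1572]
eef_rot: [-3.141, 0.0, 1.454]
force: [-0.6, -0.4, 0.7]
grip_width: 0.0936
grip_force: 0.0
```

```bash
python3 - <<'E'
from h import *
plan(.612,.324,.15,-.1125)
shot("wrist","w1.png")
E
```

```text
t 2.25 pos [0.5685 0.3445 0.1572] rpy [-3.1412e+00  3.0000e-04  1.4539e+00] q [ 0.49  0.61  1.23 -0.    1.29  0.61] F [-0.6 -0.4  0.7]
tool d [-0.0153  0.0456  0.0072] dist 0.049
  yaw option -2 rz -1.5752
  yaw option -1 rz 3.1372
  yaw option 0 rz 1.5664
  yaw option 1 rz -0.0044
  yaw option 2 rz -1.5752
```

View pics/w1.png

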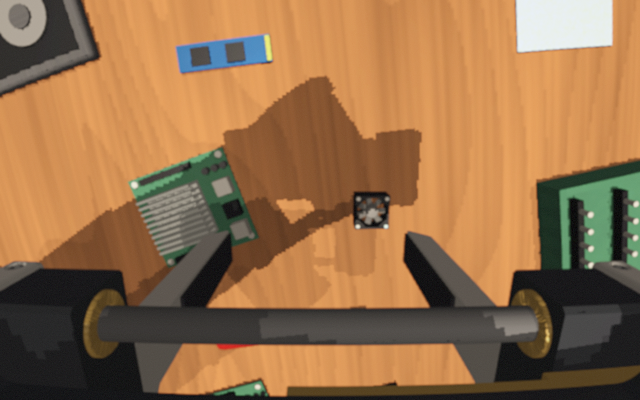

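The wrist view shows fan30 at (371,210) and sink50 at about (175,215). I'll enlarge both.

```bash
python3 - <<'E'
import cv2
im=cv2.imread("pics/w1.png")
cv2.imwrite("pics/w1c.png",cv2.resize(im[140:270,125:395],None,fx=2.96,fy=2.96,interpolation=cv2.INTER_CUBIC)[:,:800])
E
```

```text
(no output)
```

View pics/w1c.png

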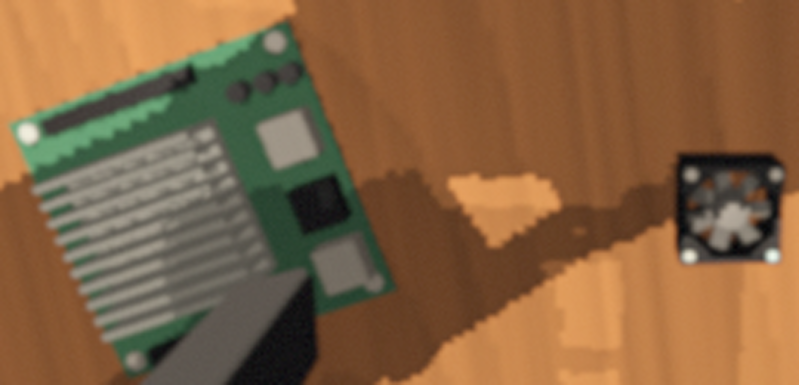

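```bash
cat >> h.py <<'E'
def crop(pts,x0,y0,s): return [((x+.5)/s-.5+x0,(y+.5)/s-.5+y0) for x,y in pts]
E
python3 - <<'E'
from h import *
c=eyes.camera("wrist")
square(c,crop([(691,175),(776,175),(772,256),(689,256)],125,140,2.96),.02)
ctr,y=square(c,crop([(680,166),(785,166),(781,264),(679,264)],125,140,2.96),.02)
plan(*ctr,.026,y)
E
```

```text
centre [0.6128 0.3261] yaw -0.1262 sides [0.0248 0.025  0.0248 0.0248]
centre [0.6126 0.3263] yaw -0.1208 sides [0.03   0.0308 0.0301 0.0306]
t 2.35 pos [0.5685 0.3446 0.1572] rpy [-3.1413e+00  2.0000e-04  1.4575e+00] q [0.49 0.61 1.23 0.   1.29 0.6 ] F [ 0.2  0.3 -0.2]
tool d [-0.0132  0.0459  0.1312] dist 0.14
  yaw option -2 rz -1.5633
  yaw option -1 rz -3.1341
  yaw option 0 rz 1.5783
  yaw option 1 rz 0.0075
  yaw option 2 rz -1.5633
```

Scaled: 0.04 m / 0.3 = 0.1333, 0.025 m / 0.3 = 0.0833, 0.0075 rad / 6.2832 = 0.0012.

>>> move_tool(
  plan={"moves":[[-0.022, 0.0763, 0, 0, 0, 0.0012], [-0.022, 0.0767, 0.0333, 0, 0, 0], [0, 0, 0.1333, 0, 0, 0], [0, 0, 0.1333, 0, 0, 0], [0, 0, 0.0833, 0, 0, 0], [0, 0, 0.054, 0, 0, 0], [0, 0, 0, 0, 0, 0]]},
)

```text
time_s: 3.05
ee_pos: [0.6123, 0.326, 0.0247]
eef_rot: [-3.14, 0.001, 1.455]
force: [-0.1, 0.4, 0.2]
grip_width: 0.0937
grip_force: 0.0
```

>>> move_tool(
  plan={"moves":[[0, 0, 0, 0, 0, 0], [0, 0, 0, 0, 0, 0], [0, 0, 0, 0, 0, 0], [0, 0, 0, 0, 0, 0], [0, 0, 0, 0, 0, 0], [0, 0, 0, 0, 0, 0]]},
  finger_gap=0.025,
  grip_force=15,
)

```text
time_s: 3.65
ee_pos: [0.6127, 0.3262, 0.0264]
eef_rot: [3.141, -0.0, 1.452]
force: [-0.5, 0.5, 0.1]
grip_width: 0.0493
grip_force: 0.0
```

```bash
python3 -c "
from h import *
plan(.617,-.1008,.15,-.12)"
```

```text
t 3.65 pos [0.6127 0.3262 0.0264] rpy [ 3.1415e+00 -1.0000e-04  1.4524e+00] q [0.44 0.82 1.21 0.   1.11 0.55] F [-0.5  0.5  0.1]
tool d [-0.4235  0.0548 -0.1237] dist 0.445
  yaw option -2 rz -1.5692
  yaw option -1 rz -3.14
  yaw option 0 rz 1.5724
  yaw option 1 rz 0.0016
  yaw option 2 rz -1.5692
```

>>> move_tool(
  plan={"moves":[[0, 0, 0, 0, 0, 0], [0, 0, 0, 0, 0, 0], [0, 0, 0, 0, 0, 0], [0, 0, 0, 0, 0, 0], [0, 0, 0, 0, 0, 0]]},
)

```text
time_s: 4.15
ee_pos: [0.6127, 0.3262, 0.0262]
eef_rot: [-3.142, 0.0, 1.452]
force: [0.2, 0.3, 0.8]
grip_width: 0.0304
grip_force: 15.0
```

>>> move_tool(
  plan={"moves":[[0, 0, -0.1, 0, 0, 0], [0, 0, -0.1333, 0, 0, 0], [0, 0, -0.1333, 0, 0, 0], [0, 0, -0.0457, 0, 0, 0]]},
)

```text
time_s: 4.55
ee_pos: [0.6138, 0.3268, 0.1549]
eef_rot: [3.136, -0.003, 1.452]
force: [-0.2, 0.7, -0.2]
grip_width: 0.0299
grip_force: 15.0
```

```bash
python3 -c "
from h import *
plan(.617,-.07,.15)"
```

```text
t 4.55 pos [0.6138 0.3268 0.1549] rpy [ 3.1364 -0.0033  1.4524] q [0.44 0.68 1.13 0.   1.32 0.56] F [-0.2  0.7 -0.2]
tool d [-0.3936  0.0501  0.0039] dist 0.397
```

Scaled: -0.047 m / 0.3 = -0.1567, 0.006 m / 0.3 = 0.02.

>>> move_tool(
  plan={"moves":[[-0.1567, 0.02, 0, 0, 0, 0], [-0.1567, 0.02, 0, 0, 0, 0], [-0.1567, 0.02, 0, 0, 0, 0], [-0.1567, 0.02, 0, 0, 0, 0], [-0.1567, 0.02, 0, 0, 0, 0], [-0.1567, 0.02, 0, 0, 0, 0], [-0.1567, 0.02, 0, 0, 0, 0], [-0.1567, 0.02, 0, 0, 0, 0], [-0.1567, 0.02, 0, 0, 0, 0], [-0.1567, 0.02, 0, 0, 0, 0]]},
)

```text
time_s: 5.55
ee_pos: [0.6162, -0.1495, 0.1493]
eef_rot: [-3.141, -0.0, 1.452]
force: [0.1, -0.3, -0.1]
grip_width: 0.0295
grip_force: 15.0
```

>>> move_tool(
  plan={"moves":[[0, 0, 0, 0, 0, 0], [0, 0, 0, 0, 0, 0]]},
)

```text
time_s: 5.75
ee_pos: [0.6163, -0.1482, 0.1491]
eef_rot: [-3.14, -0.0, 1.45]
force: [-0.2, 1.0, -0.5]
grip_width: 0.0299
grip_force: 15.0
```

```bash
python3 -c "
from h import *
plan(.617,-.101,.15)
shot('wrist','w2.png')"
```

```text
t 5.75 pos [ 0.6163 -0.1482  0.1491] rpy [-3.1405e+00 -4.0000e-04  1.4505e+00] q [-0.29  0.55  1.35  0.    1.24 -0.17] F [-0.2  1.  -0.5]
tool d [ 0.047  -0.0049 -0.0009] dist 0.047
```

View pics/w2.png

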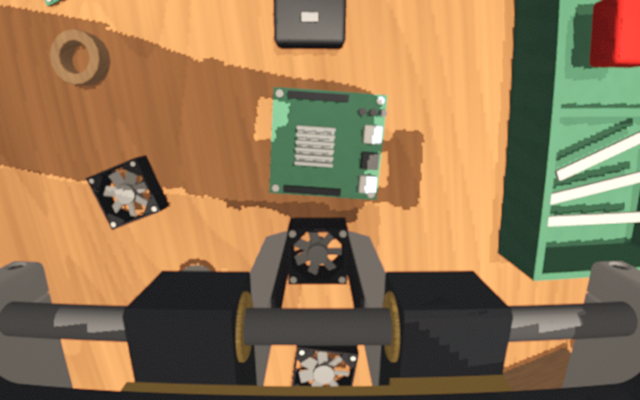

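Sink30 is at (315,146), fan50 at (127,192) and the held fan at (317,250). I'll enlarge them.

```bash
python3 - <<'E'
import cv2
im=cv2.imread("pics/w2.png")
a=cv2.resize(im[115:290,80:180],None,fx=3.4,fy=3.4,interpolation=cv2.INTER_CUBIC)
b=cv2.resize(im[115:290,270:370],None,fx=3.4,fy=3.4,interpolation=cv2.INTER_CUBIC)
cv2.imwrite("pics/w2c.png",cv2.hconcat([a,b]))
E
```

```text
(no output)
```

View pics/w2c.png

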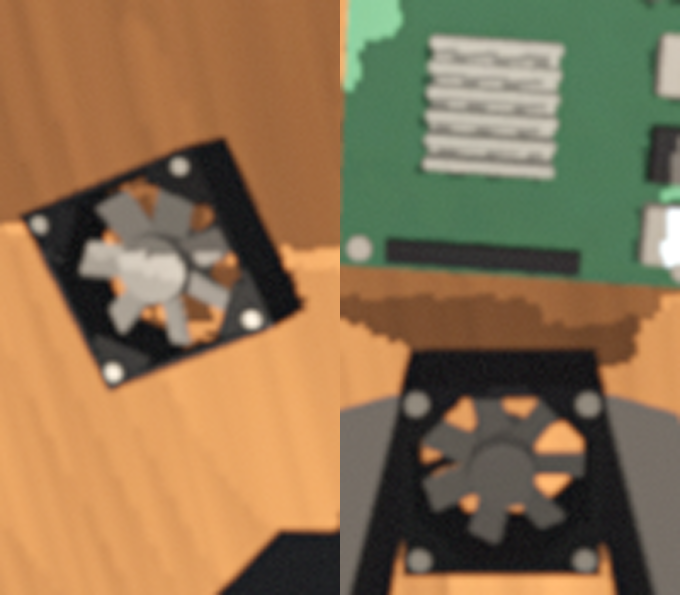

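```bash
python3 - <<'E'
from h import *
c=eyes.camera("wrist"); o=ctrl.get_obs()
R=lambda p: crop([(x-340,y) for x,y in p],270,115,3.4)
print("f50"); square(c,crop([(39,224),(179,166),(251,319),(113,372)],80,115,3.4),.02)
square(c,crop([(25,215),(190,149),(275,324),(109,388)],80,115,3.4),.02)
print("held"); h,_=square(c,R([(417,404),(588,404),(585,561),(420,561)]),o["ee_pos"][2]-.0064)
print((Ro.from_euler("xyz",o["eef_rot"]).inv().apply(np.r_[h,o["ee_pos"][2]]-o["ee_pos"])).round(4))
print("s30"); s,y=square(c,R([(432,39),(563,46),(553,178),(424,172)]),.03)
t=eyes.camera("top"); 
plan(*s,.08,y)
E
```

```text
f50
centre [ 0.4488 -0.1214] yaw 0.2308 sides [0.0415 0.0416 0.0415 0.0414]
centre [ 0.4499 -0.1213] yaw 0.2288 sides [0.0484 0.0486 0.0477 0.0499]
held
centre [ 0.6153 -0.1465] yaw -0.1194 sides [0.0249 0.0248 0.0249 0.0248]
[-0.0001 -0.0013  0.    ]
s30
centre [ 0.6183 -0.1011] yaw -0.1799 sides [0.0306 0.0299 0.0304 0.0302]
t 5.9 pos [ 0.6167 -0.1462  0.1497] rpy [-3.1411e+00 -2.0000e-04  1.4538e+00] q [-0.29  0.55  1.35  0.    1.24 -0.17] F [ 0.1 -0.4  0.4]
tool d [ 0.045  -0.0037  0.0697] dist 0.083
  yaw option -2 rz -1.5079
  yaw option -1 rz -3.0787
  yaw option 0 rz 1.6337
  yaw option 1 rz 0.0629
  yaw option 2 rz -1.5079
```

Scaled: 0.03 m / 0.3 = 0.1, 0.0227 m / 0.3 = 0.0757, 0.03 rad / 6.2832 = 0.0048.

>>> move_tool(
  plan={"moves":[[0.0757, -0.004, 0, 0, 0, 0.0048], [0.0757, -0.004, 0, 0, 0, 0.0048], [0, 0, 0.1, 0, 0, 0], [0, 0, 0.1, 0, 0, 0], [0, 0, 0.0667, 0, 0, 0], [0, 0, 0, 0, 0, 0], [0, 0, 0, 0, 0, 0]]},
)

```text
time_s: 6.6
ee_pos: [0.6206, -0.1014, 0.0706]
eef_rot: [3.141, -0.0, 1.393]
force: [0.5, 0.5, -0.3]
grip_width: 0.0296
grip_force: 15.0
```

```bash
python3 -c "
from h import *
plan(.6187,-.1011,.0565)
o=[ctrl.get_obs()['ee_pos'] for i in range(5)];print(o)"
```

```text
t 6.6 pos [ 0.6206 -0.1014  0.0706] rpy [ 3.1413 -0.      1.3935] q [-0.22  0.63  1.42  0.    1.09 -0.04] F [ 0.5  0.5 -0.3]
tool d [-0.     -0.002   0.0141] dist 0.014
[array([ 0.62063799, -0.10142272,  0.07064226]), array([ 0.62063799, -0.10142272,  0.07064226]), array([ 0.62063799, -0.10142272,  0.07064226]), array([ 0.62063799, -0.10142272,  0.07064226]), array([ 0.62063799, -0.10142272,  0.07064226])]
```

Scaled: 0.007 m / 0.3 = 0.0233, -0.001 m / 0.3 = -0.0033.

>>> move_tool(
  plan={"moves":[[0, -0.0033, 0.0233, 0, 0, 0], [0, 0, 0.0217, 0, 0, 0], [0, 0, 0, 0, 0, 0], [0, 0, 0, 0, 0, 0]]},
)

```text
time_s: 7.0
ee_pos: [0.6193, -0.1021, 0.0566]
eef_rot: [-3.142, 0.0, 1.392]
force: [0.2, -0.6, 0.0]
grip_width: 0.03
grip_force: 15.0
```

>>> move_tool(
  plan={"moves":[[0, 0, 0, 0, 0, 0], [0, 0, 0, 0, 0, 0], [0, 0, 0, 0, 0, 0], [0, 0, 0, 0, 0, 0]]},
  finger_gap=0.05,
)

```text
time_s: 7.4
ee_pos: [0.6194, -0.1021, 0.0565]
eef_rot: [3.142, -0.0, 1.392]
force: [0.2, 0.3, -0.2]
grip_width: 0.0499
grip_force: 0.0
```

>>> move_tool(
  plan={"moves":[[0, 0, -0.1, 0, 0, 0], [0, 0, -0.1, 0, 0, 0], [0, 0, -0.1, 0, 0, 0], [-0.15, 0, 0, 0, 0, 0], [0, 0, 0, 0, 0, 0], [0, 0, 0, 0, 0, 0]]},
  finger_gap=0.075,
)

```text
time_s: 8.0
ee_pos: [0.6111, -0.1469, 0.1462]
eef_rot: [-3.141, -0.0, 1.391]
force: [1.0, 0.3, 0.5]
grip_width: 0.0751
grip_force: 0.0
```

```bash
python3 - <<'E'
from h import *
c=shot("wrist","w3.png",(190,60,450,260),3); print(c["extrinsics"].round(4)); plan(.6,0,.15)
E
```

```text
[[ 0.9836  0.1746  0.0451  0.6225]
 [-0.1803  0.9552  0.2345 -0.0792]
 [-0.0021 -0.2388  0.9711  0.3034]
 [ 0.      0.      0.      1.    ]]
t 8.05 pos [ 0.6112 -0.1462  0.1461] rpy [-3.1409e+00 -2.0000e-04  1.3917e+00] q [-0.29  0.55  1.37  0.    1.23 -0.11] F [-0.1  0.7 -0.8]
tool d [ 0.1419 -0.037  -0.0039] dist 0.147
```

View pics/w3.png

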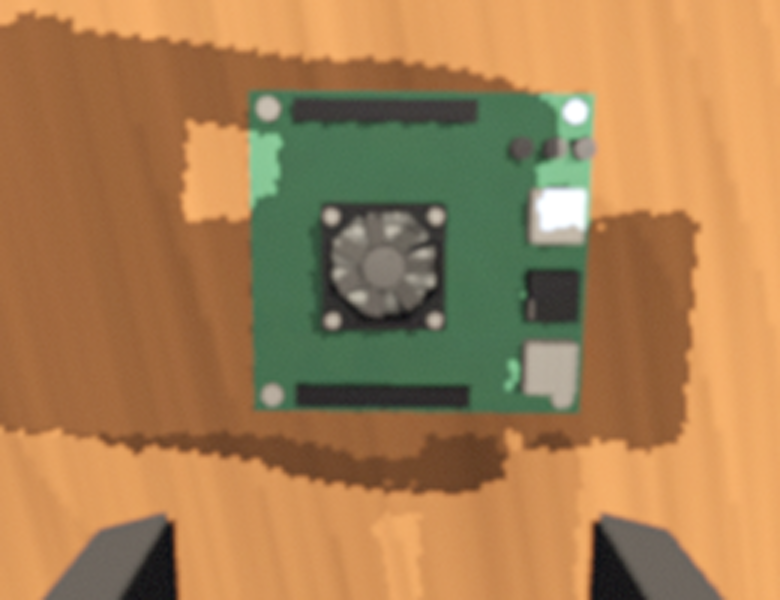

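Fan30 sits flat and square on its board, with its holes at (331,216), (437,216), (434,321) and (332,321). I'll check its centring against the board corners.

```bash
python3 - <<'E'
from h import *
c=eyes.camera("wrist")
f,yf=square(c,crop([(331,216),(437,216),(434,321),(332,321)],190,60,3),.05)
b=world(c,crop([(249,92),(596,94),(580,411),(254,411)],190,60,3),.006)[:,:2]
print(b.round(4)); 
# image right = sink +x (ports side), image up = +y
dst=b; src=np.array([(-.038,.045),(.057,.045),(.057,-.045),(-.038,-.045)])
a,b_=src-src.mean(0),dst-dst.mean(0)
th=np.arctan2((a[:,0]*b_[:,1]-a[:,1]*b_[:,0]).sum(),(a*b_).sum()); M=np.array([[np.cos(th),-np.sin(th)],[np.sin(th),np.cos(th)]])
o=dst.mean(0)-M@src.mean(0); print("sink",o.round(4),"yaw",th.round(4),"resid",(b_-a@M.T).round(4).tolist(), "fan rel",(M.T@(f-o)).round(4))
E
```

```text
centre [ 0.6181 -0.1007] yaw -0.185 sides [0.0251 0.0252 0.0251 0.0248]
[[ 0.5899 -0.0506]
 [ 0.683  -0.068 ]
 [ 0.6663 -0.1552]
 [ 0.5729 -0.1382]]
sink [ 0.6187 -0.1012] yaw -0.186 resid [[0.0002, -0.0006], [-0.0, -0.0004], [-0.0001, 0.0008], [-0.0001, 0.0002]] fan rel [-0.0006  0.0004]
```

```bash
cat >> h.py <<'E'
def go(x,y,z,yaw,bias=True):
    """turn first (rz), then translate in the turned tool axes; x,y as the wrist camera sees them if bias"""
    o=ctrl.get_obs(); y0=o["eef_rot"][2]
    yt=[yaw+k*np.pi/2 for k in range(-4,5)]; yt=min(yt,key=lambda a:abs(a-np.pi/2))
    X=np.array([np.cos(yt),np.sin(yt)]); Y=np.array([np.sin(yt),-np.cos(yt)])
    p=np.array([x,y])+(-.0006*X+.0014*Y if bias else 0); d=p-o["ee_pos"][:2]
    print("t",round(o["time_s"],2),"pos",o["ee_pos"].round(4),"yaw",y0.round(3),"| rz",round(y0-yt,4),"d",(d@X).round(4),(d@Y).round(4),(o["ee_pos"][2]-z).round(4))
E
python3 -c "
from h import *
go(.4488,-.1214,.0262,.2308)"
```

```text
t 8.1 pos [ 0.6113 -0.1457  0.146 ] yaw 1.393 | rz -0.4091 d 0.0603 -0.1512 0.1198
```

Scaled: -0.038 m / 0.3 = -0.1267, -0.0372 m / 0.3 = -0.124, -0.137 rad / 6.2832 = -0.0218.

>>> move_tool(
  plan={"moves":[[0, 0, 0, 0, 0, -0.0218], [0, 0, 0, 0, 0, -0.0216], [0, 0, 0, 0, 0, -0.0216], [0.05, -0.1267, 0, 0, 0, 0], [0.05, -0.1267, 0, 0, 0, 0], [0.05, -0.1267, 0, 0, 0, 0], [0.051, -0.124, 0, 0, 0, 0], [0, 0, 0.0667, 0, 0, 0], [0, 0, 0, 0, 0, 0]]},
  finger_gap=0.075,
)

```text
time_s: 9.0
ee_pos: [0.4493, -0.1212, 0.1253]
eef_rot: [-3.14, -0.001, 1.802]
force: [0.6, -0.3, 0.4]
grip_width: 0.0755
grip_force: 0.0
```

```bash
python3 -c "
from h import *
go(.4488,-.1214,.0262,.2308)"
```

```text
t 9.0 pos [ 0.4493 -0.1212  0.1253] yaw 1.802 | rz 0.0005 d -0.0006 0.0008 0.0991
```

Scaled: 0.04 m / 0.3 = 0.1333, 0.019 m / 0.3 = 0.0633.

>>> move_tool(
  plan={"moves":[[-0.001, 0.0017, 0.1333, 0, 0, 0], [0, 0, 0.1333, 0, 0, 0], [0, 0, 0.0633, 0, 0, 0], [0, 0, 0, 0, 0, 0]]},
)

```text
time_s: 9.4
ee_pos: [0.4503, -0.1216, 0.0254]
eef_rot: [-3.138, -0.003, 1.802]
force: [-0.3, 0.7, 0.5]
grip_width: 0.0751
grip_force: 0.0
```

>>> move_tool(
  plan={"moves":[[0, 0, 0, 0, 0, 0], [0, 0, 0, 0, 0, 0], [0, 0, 0, 0, 0, 0], [0, 0, 0, 0, 0, 0], [0, 0, 0, 0, 0, 0], [0, 0, 0, 0, 0, 0]]},
  finger_gap=0.045,
  grip_force=15,
)

```text
time_s: 10.0
ee_pos: [0.4515, -0.1226, 0.0284]
eef_rot: [3.14, 0.001, 1.801]
force: [-0.7, 1.0, 7.1]
grip_width: 0.0497
grip_force: 15.0
```

>>> move_tool(
  plan={"moves":[[0, 0, -0.1, 0, 0, 0], [0, 0, -0.1333, 0, 0, 0], [0, 0, -0.1333, 0, 0, 0], [0, 0, -0.0467, 0, 0, 0]]},
)

```text
time_s: 10.4
ee_pos: [0.452, -0.1228, 0.1555]
eef_rot: [3.137, 0.003, 1.801]
force: [-0.0, 0.9, -1.3]
grip_width: 0.0499
grip_force: 15.0
```

```bash
python3 -c "
from h import *
go(.4427,.291,.15,.2051)"
```

```text
t 10.4 pos [ 0.452  -0.1228  0.1555] yaw 1.801 | rz 0.0254 d 0.4064 0.0765 0.0055
```

Scaled: 0.0407 m / 0.3 = 0.1357, 0.0077 m / 0.3 = 0.0257, 0.0254 rad / 6.2832 = 0.004.

>>> move_tool(
  plan={"moves":[[0.1357, 0.0257, 0, 0, 0, 0.004], [0.1357, 0.0257, 0, 0, 0, 0], [0.1357, 0.0257, 0, 0, 0, 0], [0.1357, 0.0257, 0, 0, 0, 0], [0.1357, 0.0257, 0, 0, 0, 0], [0.1357, 0.0257, 0, 0, 0, 0], [0.1357, 0.0257, 0, 0, 0, 0], [0.1357, 0.0257, 0, 0, 0, 0], [0.1357, 0.0257, 0, 0, 0, 0], [0.1357, 0.0257, 0, 0, 0, 0]]},
)

```text
time_s: 11.4
ee_pos: [0.442, 0.2935, 0.1519]
eef_rot: [3.141, -0.0, 1.776]
force: [0.0, -0.7, -0.9]
grip_width: 0.0499
grip_force: 15.0
```

>>> move_tool(
  plan={"moves":[[0, 0, 0, 0, 0, 0], [0, 0, 0, 0, 0, 0]]},
)

```text
time_s: 11.6
ee_pos: [0.442, 0.292, 0.1514]
eef_rot: [-3.141, 0.0, 1.777]
force: [0.8, -1.2, -1.5]
grip_width: 0.05
grip_force: 15.0
```

```bash
python3 -c "
from h import *
go(.4427,.341,.15,.2051)
c=shot('wrist','w4.png',(200,90,460,290),3)"
```

```text
t 11.6 pos [0.442  0.292  0.1514] yaw 1.777 | rz 0.0015 d 0.0473 0.012 0.0014
```

View pics/w4.png

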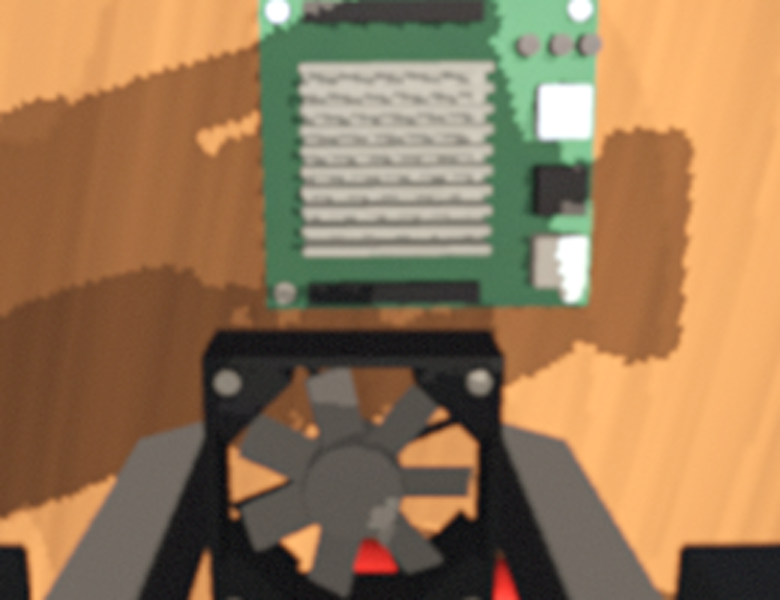

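Sink50's top has corners (299,65), (493,64), (490,255) and (303,255). The held fan50 shows holes at (227,383) and (480,383), with the lower pair near row 603.

```bash
python3 - <<'E'
from h import *
c=eyes.camera("wrist"); o=ctrl.get_obs()
C=lambda p: crop(p,200,90,3)
for dz in (.0064,.0085):
    h,yh=square(c,C([(227,383),(480,383),(472,604),(233,604)]),o["ee_pos"][2]-dz)
    print((Ro.from_euler("xyz",o["eef_rot"]).inv().apply(np.r_[h,o["ee_pos"][2]]-o["ee_pos"])).round(4))
s,y=square(c,C([(299,66),(493,65),(490,256),(303,256)]),.03)
go(*s,.0575,y)
R=Ro.from_euler("xyz",o["eef_rot"]); print("relative",R.inv().apply(np.r_[s-h,0]).round(4),"dyaw",yh-y)
E
```

```text
centre [0.4406 0.2927] yaw 0.2024 sides [0.0396 0.0411 0.0396 0.0411]
[ 0.0022 -0.0015 -0.    ]
centre [0.4407 0.2918] yaw 0.2024 sides [0.0401 0.0416 0.0401 0.0417]
[ 0.0013 -0.0015 -0.    ]
centre [0.4421 0.3407] yaw 0.2116 sides [0.0497 0.0501 0.05   0.0502]
t 11.7 pos [0.4424 0.2908 0.1515] yaw 1.775 | rz -0.0072 d 0.0483 0.0116 0.094
relative [ 0.0476  0.0113 -0.    ] dyaw -0.009233891529971533
```

Scaled: 0.03 m / 0.3 = 0.1, 0.024 m / 0.3 = 0.08, -0.007 rad / 6.2832 = -0.0011.

>>> move_tool(
  plan={"moves":[[0.08, 0.0193, 0, 0, 0, -0.0011], [0.08, 0.019, 0, 0, 0, 0], [0, 0, 0.1, 0, 0, 0], [0, 0, 0.1, 0, 0, 0], [0, 0, 0.0733, 0, 0, 0], [0, 0, 0, 0, 0, 0], [0, 0, 0, 0, 0, 0]]},
)

```text
time_s: 12.4
ee_pos: [0.4442, 0.3404, 0.0703]
eef_rot: [3.141, -0.0, 1.782]
force: [0.7, -0.0, 0.1]
grip_width: 0.0498
grip_force: 15.0
```

```bash
python3 -c "
from h import *
go(.4421,.3407,.0585,.2116)"
```

```text
t 12.4 pos [0.4442 0.3404 0.0703] yaw 1.782 | rz -0.0007 d 0.0001 -0.0006 0.0118
```

Scaled: 0.006 m / 0.3 = 0.02, 0.0045 m / 0.3 = 0.015.

>>> move_tool(
  plan={"moves":[[0, -0.0017, 0.02, 0, 0, 0], [0, 0, 0.015, 0, 0, 0], [0, 0, 0, 0, 0, 0]]},
)

```text
time_s: 12.7
ee_pos: [0.4431, 0.3408, 0.0589]
eef_rot: [-3.141, 0.0, 1.783]
force: [-0.1, -0.3, -1.1]
grip_width: 0.0499
grip_force: 15.0
```

>>> move_tool(
  plan={"moves":[[0, 0, 0.0033, 0, 0, 0], [0, 0, 0.0033, 0, 0, 0], [0, 0, 0, 0, 0, 0], [0, 0, 0, 0, 0, 0]]},
)

```text
time_s: 13.1
ee_pos: [0.4433, 0.3411, 0.0583]
eef_rot: [3.141, -0.0, 1.783]
force: [-5.5, -4.0, 14.3]
grip_width: 0.0499
grip_force: 15.0
```

Scaled: -0.001 m / 0.3 = -0.0033.

>>> move_tool(
  plan={"moves":[[0, 0, -0.0033, 0, 0, 0], [0, 0, 0, 0, 0, 0], [0, 0, 0, 0, 0, 0], [0, 0, 0, 0, 0, 0]]},
  finger_gap=0.07,
)

```text
time_s: 13.5
ee_pos: [0.4432, 0.3409, 0.0578]
eef_rot: [-3.141, 0.0, 1.783]
force: [0.9, 0.5, -0.3]
grip_width: 0.0697
grip_force: 0.0
```

>>> move_tool(
  plan={"moves":[[0, 0, -0.1, 0, 0, 0], [0, 0, -0.1, 0, 0, 0], [0, 0, -0.1, 0, 0, 0], [-0.15, 0, 0, 0, 0, 0], [0, 0, 0, 0, 0, 0], [0, 0, 0, 0, 0, 0]]},
  finger_gap=0.07,
)

```text
time_s: 14.1
ee_pos: [0.4528, 0.2965, 0.148]
eef_rot: [-3.142, -0.0, 1.781]
force: [-0.0, 0.5, -0.9]
grip_width: 0.0702
grip_force: 0.0
```

```bash
python3 - <<'E'
from h import *
c=shot("wrist","w5.png",(190,60,450,260),3); go(.6093,.1037-.015,.15,.1321)
E
```

```text
t 14.15 pos [0.4526 0.2971 0.1478] yaw 1.782 | rz 0.0795 d -0.2278 0.1293 -0.0022
```

View pics/w5.png

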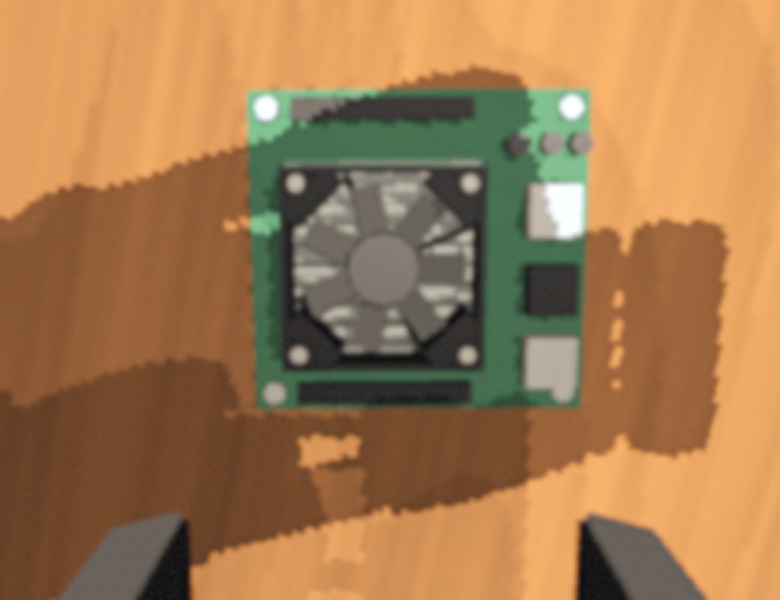

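```bash
cat >> h.py <<'E'
def fanrel(c,holes,board):
    f,yf=square(c,holes,.05); dst=world(c,board,.006)[:,:2]
    src=np.array([(-.038,.045),(.057,.045),(.057,-.045),(-.038,-.045)])
    a,b=src-src.mean(0),dst-dst.mean(0)
    th=np.arctan2((a[:,0]*b[:,1]-a[:,1]*b[:,0]).sum(),(a*b).sum()); M=np.array([[np.cos(th),-np.sin(th)],[np.sin(th),np.cos(th)]])
    o=dst.mean(0)-M@src.mean(0); print("sink",o.round(4),"yaw",th.round(4),"resid",(b-a@M.T).round(4).tolist(),"fan rel",(M.T@(f-o)).round(4))
E
python3 - <<'E'
from h import *
c=eyes.camera("wrist"); C=lambda p: crop(p,190,60,3)
fanrel(c,C([(296,184),(470,183),(467,355),(299,355)]),C([(247,91),(591,90),(579,407),(257,407)]))
E
```

```text
centre [0.4416 0.3417] yaw 0.2118 sides [0.0412 0.0414 0.0414 0.0414]
sink [0.4419 0.3426] yaw 0.2134 resid [[0.0004, -0.0005], [-0.0002, -0.0005], [-0.0004, 0.0003], [0.0003, 0.0007]] fan rel [-0.0005 -0.0009]
```

Scaled: -0.038 m / 0.3 = -0.1267, 0.0215 m / 0.3 = 0.0717, 0.08 rad / 6.2832 = 0.0127.

>>> move_tool(
  plan={"moves":[[-0.1267, 0.0717, 0, 0, 0, 0.0127], [-0.1267, 0.0717, 0, 0, 0, 0], [-0.1267, 0.0717, 0, 0, 0, 0], [-0.1267, 0.0717, 0, 0, 0, 0], [-0.1267, 0.0717, 0, 0, 0, 0], [-0.1267, 0.0717, 0, 0, 0, 0], [0, 0, 0, 0, 0, 0], [0, 0, 0, 0, 0, 0]]},
  finger_gap=0.07,
)

```text
time_s: 15.0
ee_pos: [0.6133, 0.0903, 0.1471]
eef_rot: [-3.14, -0.0, 1.702]
force: [-0.6, 1.5, 0.2]
grip_width: 0.0702
grip_force: 0.0
```

```bash
python3 - <<'E'
from h import *
c=shot("wrist","w6.png",(180,100,440,300),3); go(.6093,.1037,.0265,.1321)
E
```

```text
t 15.05 pos [0.6129 0.0911 0.1473] yaw 1.703 | rz 0.0006 d 0.0124 -0.0005 0.1208
```

View pics/w6.png

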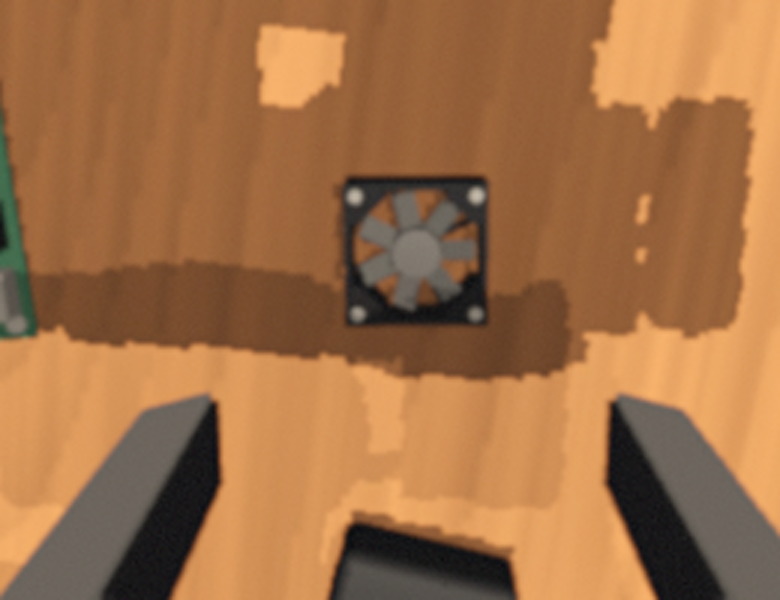

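Fan50 is within 1 mm of centre. Fan40's holes are at (354,196), (477,195), (476,314) and (357,315).

```bash
python3 - <<'E'
from h import *
c=eyes.camera("wrist")
f,y=square(c,crop([(354,196),(477,195),(476,314),(357,315)],180,100,3),.02)
go(*f,.0265,y)
E
```

```text
centre [0.6102 0.1051] yaw 0.1403 sides [0.0334 0.0335 0.0334 0.0333]
t 15.1 pos [0.6128 0.0914 0.1476] yaw 1.704 | rz -0.0069 d 0.0133 0.0008 0.1211
```

The rows are not in the units I measure in: shifts go in shares of 0.3 m and turns go in shares of 2 pi rad. I convert before sending: 0.04 m / 0.3 = 0.1333, 0.02 m / 0.3 = 0.0667, -0.007 rad / 6.2832 = -0.0011.

>>> move_tool(
  plan={"moves":[[0.0443, 0.0027, 0.0333, 0, 0, -0.0011], [0, 0, 0.1333, 0, 0, 0], [0, 0, 0.1333, 0, 0, 0], [0, 0, 0.0667, 0, 0, 0], [0, 0, 0.035, 0, 0, 0], [0, 0, 0, 0, 0, 0]]},
)

```text
time_s: 15.7
ee_pos: [0.6115, 0.1046, 0.0262]
eef_rot: [-3.14, -0.0, 1.711]
force: [0.1, 0.9, 0.1]
grip_width: 0.0698
grip_force: 0.0
```

>>> move_tool(
  plan={"moves":[[0, 0, 0, 0, 0, 0], [0, 0, 0, 0, 0, 0], [0, 0, 0, 0, 0, 0], [0, 0, 0, 0, 0, 0], [0, 0, 0, 0, 0, 0], [0, 0, 0, 0, 0, 0]]},
  finger_gap=0.035,
  grip_force=15,
)

```text
time_s: 16.3
ee_pos: [0.6126, 0.1034, 0.0281]
eef_rot: [3.141, 0.0, 1.71]
force: [-0.9, -1.0, 5.8]
grip_width: 0.0395
grip_force: 15.0
```

>>> move_tool(
  plan={"moves":[[0, 0, -0.1, 0, 0, 0], [0, 0, -0.1333, 0, 0, 0], [0, 0, -0.1333, 0, 0, 0], [0, 0, -0.0467, 0, 0, 0]]},
)

```text
time_s: 16.7
ee_pos: [0.6135, 0.1035, 0.1557]
eef_rot: [3.136, 0.0, 1.71]
force: [0.2, 0.2, -0.7]
grip_width: 0.0398
grip_force: 15.0
```

```bash
python3 -c "
from h import *
go(.4512,-.382,.15,-.0421)"
```

```text
t 16.7 pos [0.6135 0.1035 0.1557] yaw 1.71 | rz 0.1812 d -0.4925 -0.1403 0.0057
```

Scaled: -0.041 m / 0.3 = -0.1367, -0.0117 m / 0.3 = -0.039, 0.091 rad / 6.2832 = 0.0145.

>>> move_tool(
  plan={"moves":[[0, 0, 0, 0, 0, 0.0143], [0, 0, 0, 0, 0, 0.0145], [-0.1367, -0.039, 0, 0, 0, 0], [-0.1367, -0.039, 0, 0, 0, 0], [-0.1367, -0.039, 0, 0, 0, 0], [-0.1367, -0.039, 0, 0, 0, 0], [-0.1367, -0.039, 0, 0, 0, 0], [-0.1367, -0.039, 0, 0, 0, 0]]},
)

```text
time_s: 17.5
ee_pos: [0.5309, -0.1408, 0.1508]
eef_rot: [-3.141, -0.0, 1.529]
force: [0.7, 0.0, -0.2]
grip_width: 0.04
grip_force: 15.0
```

>>> move_tool(
  plan={"moves":[[-0.1367, -0.039, 0, 0, 0, 0], [-0.1367, -0.039, 0, 0, 0, 0], [-0.1367, -0.039, 0, 0, 0, 0], [-0.1367, -0.039, 0, 0, 0, 0], [-0.1367, -0.039, 0, 0, 0, 0], [-0.1367, -0.039, 0, 0, 0, 0], [0, 0, 0, 0, 0, 0], [0, 0, 0, 0, 0, 0]]},
)

```text
time_s: 18.3
ee_pos: [0.4508, -0.3825, 0.1505]
eef_rot: [-3.141, -0.001, 1.527]
force: [0.1, 0.1, -1.0]
grip_width: 0.0397
grip_force: 15.0
```

```bash
python3 -c "
from h import *
go(.4512,-.332,.15,-.0421)
c=shot('wrist','w7.png',(200,90,460,290),3)"
```

```text
t 18.3 pos [ 0.4508 -0.3825  0.1505] yaw 1.527 | rz -0.0015 d 0.0499 -0.0003 0.0005
```

View pics/w7.png

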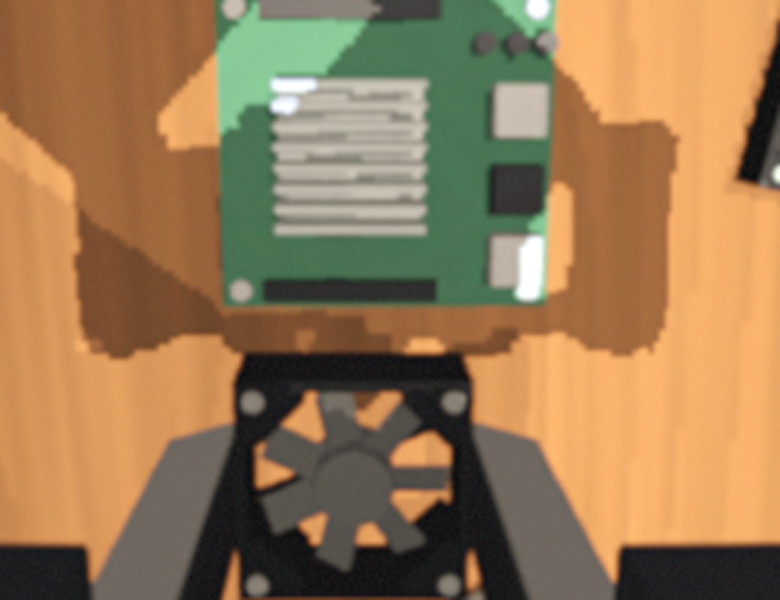

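Sink40 has corners (272,80), (428,80), (427,236) and (274,236). The held fan40's holes are at (252,402), (455,402), (449,585) and (257,586), and fan60 shows at the right edge.

```bash
python3 - <<'E'
from h import *
c=eyes.camera("wrist"); o=ctrl.get_obs()
cv2.imwrite("pics/w7f.png",c["pixels"]); 
C=lambda p: crop(p,200,90,3)
for dz in (.0064,.0085):
    h,yh=square(c,C([(252,402),(455,402),(449,585),(257,586)]),o["ee_pos"][2]-dz)
    s,y=square(c,C([(272,80),(428,80),(427,236),(274,236)]),.03)
    R=Ro.from_euler("xyz",o["eef_rot"]); print("relative",R.inv().apply(np.r_[s-h,0]).round(4),"dyaw",yh-y)
go(*s,.0585,y)
E
```

```text
centre [ 0.4501 -0.38  ] yaw -0.0428 sides [0.0329 0.0331 0.0327 0.0328]
centre [ 0.4511 -0.3325] yaw -0.0421 sides [0.0406 0.0403 0.0406 0.0408]
relative [ 0.0475 -0.0009  0.    ] dyaw -0.0007264317309100821
centre [ 0.4501 -0.3809] yaw -0.0428 sides [0.0333 0.0335 0.0331 0.0332]
centre [ 0.4511 -0.3325] yaw -0.0421 sides [0.0406 0.0403 0.0406 0.0408]
relative [ 0.0484 -0.0009  0.    ] dyaw -0.0007264317309093257
t 18.4 pos [ 0.4516 -0.3813  0.151 ] yaw 1.53 | rz 0.0009 d 0.0482 -0.0012 0.0925
```

Scaled: 0.03 m / 0.3 = 0.1, 0.0243 m / 0.3 = 0.081.

>>> move_tool(
  plan={"moves":[[0.081, -0.0017, 0, 0, 0, 0], [0.081, -0.0017, 0, 0, 0, 0], [0, 0, 0.1, 0, 0, 0], [0, 0, 0.1, 0, 0, 0], [0, 0, 0.0733, 0, 0, 0], [0, 0, 0, 0, 0, 0], [0, 0, 0, 0, 0, 0]]},
)

```text
time_s: 19.1
ee_pos: [0.453, -0.3331, 0.0701]
eef_rot: [3.141, 0.0, 1.53]
force: [-0.2, 0.6, -0.2]
grip_width: 0.0398
grip_force: 15.0
```

```bash
python3 -c "
from h import *
go(.4511,-.3323,.0585,-.0421)"
```

```text
t 19.1 pos [ 0.453  -0.3331  0.0701] yaw 1.53 | rz 0.0013 d 0.0001 -0.0005 0.0116
```

Position is good, so I'll lower, release, lift and back off.

Scaled: 0.006 m / 0.3 = 0.02, 0.0055 m / 0.3 = 0.0183.

>>> move_tool(
  plan={"moves":[[0, -0.0017, 0.02, 0, 0, 0], [0, 0, 0.0183, 0, 0, 0], [0, 0, 0, 0, 0, 0]]},
)

```text
time_s: 19.4
ee_pos: [0.4521, -0.3337, 0.0581]
eef_rot: [3.141, 0.0, 1.529]
force: [-1.0, 0.8, -1.3]
grip_width: 0.0401
grip_force: 15.0
```

>>> move_tool(
  plan={"moves":[[0, 0, 0, 0, 0, 0], [0, 0, 0, 0, 0, 0], [0, 0, 0, 0, 0, 0], [0, 0, 0, 0, 0, 0]]},
  finger_gap=0.06,
)

```text
time_s: 19.8
ee_pos: [0.452, -0.3336, 0.058]
eef_rot: [3.142, 0.0, 1.529]
force: [-0.5, -0.4, 0.0]
grip_width: 0.0597
grip_force: 0.0
```

>>> move_tool(
  plan={"moves":[[0, 0, -0.1, 0, 0, 0], [0, 0, -0.1, 0, 0, 0], [0, 0, -0.1, 0, 0, 0], [-0.15, 0, 0, 0, 0, 0], [0, 0, 0, 0, 0, 0], [0, 0, 0, 0, 0, 0]]},
  finger_gap=0.085,
)

```text
time_s: 20.4
ee_pos: [0.4497, -0.3789, 0.1476]
eef_rot: [-3.141, -0.001, 1.528]
force: [0.1, -0.3, 0.1]
grip_width: 0.0849
grip_force: 0.0
```

```bash
python3 - <<'E'
from h import *
c=shot("wrist","w8.png",(190,60,450,260),3); go(.5983,-.3214-.015,.15,-.2423)
E
```

```text
t 20.45 pos [ 0.4498 -0.3782  0.1474] yaw 1.528 | rz 0.2 d 0.0756 0.1355 -0.0026
```

Scaled: 0.034 m / 0.3 = 0.1133, 0.019 m / 0.3 = 0.0633, 0.1 rad / 6.2832 = 0.0159.

```bash
python3 -c "
from h import *
import pickle;pickle.dump(eyes.camera('wrist'),open('w8.pkl','wb'))"
```

>>> move_tool(
  plan={"moves":[[0, 0, 0, 0, 0, 0.0159], [0, 0, 0, 0, 0, 0.0159], [0.0633, 0.1133, 0, 0, 0, 0], [0.0633, 0.1133, 0, 0, 0, 0], [0.0633, 0.1133, 0, 0, 0, 0], [0.0633, 0.1133, 0, 0, 0, 0], [0, 0, 0, 0, 0, 0], [0, 0, 0, 0, 0, 0]]},
  finger_gap=0.09,
)

```text
time_s: 21.3
ee_pos: [0.6005, -0.3362, 0.1471]
eef_rot: [-3.14, -0.0, 1.331]
force: [-1.0, -0.0, 0.4]
grip_width: 0.0902
grip_force: 0.0
```

```bash
python3 - <<'E'
from h import *
import pickle
c=eyes.camera("wrist"); b=c["pixels"][100:300,180:440]; a=pickle.load(open("w8.pkl","rb"))["pixels"][60:260,190:330+90]
a=a[:,:200]; b=b[:,:200]
cv2.imwrite("pics/m1.png",cv2.resize(cv2.hconcat([a,b]),None,fx=2,fy=2,interpolation=cv2.INTER_CUBIC)); go(.5983,-.3214,.0275,-.2423)
E
```

```text
t 21.35 pos [ 0.5999 -0.3369  0.1475] yaw 1.33 | rz 0.001 d 0.014 -0.0038 0.12
```

View pics/m1.png

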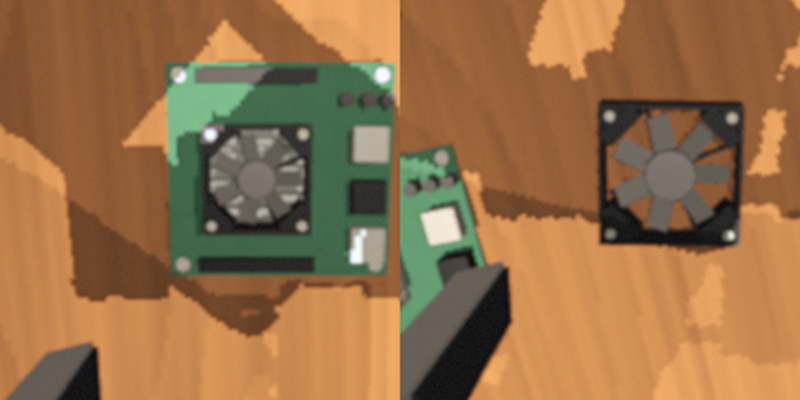

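Fan40 is on sink40 with holes at (209,135), (303,134), (301,227) and (211,227). In the right pane, fan60's holes are at (209,117), (332,118), (329,236) and (210,235).

```bash
python3 - <<'E'
from h import *
import pickle
C=lambda p: crop(p,190,60,2)
fanrel(pickle.load(open("w8.pkl","rb")),C([(209,135),(303,134),(301,227),(211,227)]),C([(166,64),(396,64),(386,275),(171,275)]))
c=eyes.camera("wrist")
f,y=square(c,crop([(209,117),(332,118),(329,236),(210,235)],180,100,2),.02)
go(*f,.0265,y)
E
```

```text
centre [ 0.4506 -0.3329] yaw -0.0407 sides [0.0332 0.0336 0.0336 0.0331]
sink [ 0.4511 -0.3332] yaw -0.0451 resid [[0.0003, -0.0006], [-0.0, -0.0003], [-0.0004, 0.0006], [0.0002, 0.0003]] fan rel [-0.0006  0.0003]
centre [ 0.5988 -0.3257] yaw -0.2515 sides [0.05   0.0501 0.05   0.0505]
t 21.4 pos [ 0.5996 -0.3373  0.1478] yaw 1.329 | rz 0.0095 d 0.0105 -0.0023 0.1213
```

Scaled: 0.04 m / 0.3 = 0.1333, 0.02 m / 0.3 = 0.0667, 0.0095 rad / 6.2832 = 0.0015.

>>> move_tool(
  plan={"moves":[[0.035, -0.0077, 0.0333, 0, 0, 0.0015], [0, 0, 0.1333, 0, 0, 0], [0, 0, 0.1333, 0, 0, 0], [0, 0, 0.0667, 0, 0, 0], [0, 0, 0.035, 0, 0, 0], [0, 0, 0, 0, 0, 0]]},
  finger_gap=0.082,
)

```text
time_s: 22.0
ee_pos: [0.5998, -0.3262, 0.0263]
eef_rot: [-3.14, -0.001, 1.319]
force: [-0.1, 0.3, -0.8]
grip_width: 0.0822
grip_force: 0.0
```

>>> move_tool(
  plan={"moves":[[0, 0, 0, 0, 0, 0], [0, 0, 0, 0, 0, 0], [0, 0, 0, 0, 0, 0], [0, 0, 0, 0, 0, 0], [0, 0, 0, 0, 0, 0], [0, 0, 0, 0, 0, 0]]},
  finger_gap=0.055,
  grip_force=15,
)

```text
time_s: 22.6
ee_pos: [0.601, -0.3269, 0.0286]
eef_rot: [3.14, 0.0, 1.319]
force: [-2.1, 1.2, 6.5]
grip_width: 0.06
grip_force: 15.0
```

>>> move_tool(
  plan={"moves":[[0, 0, -0.1, 0, 0, 0], [0, 0, -0.1333, 0, 0, 0], [0, 0, -0.1333, 0, 0, 0], [0, 0, -0.0467, 0, 0, 0]]},
)

```text
time_s: 23.0
ee_pos: [0.6017, -0.3272, 0.1562]
eef_rot: [3.136, 0.002, 1.319]
force: [0.1, -0.4, 0.1]
grip_width: 0.06
grip_force: 15.0
```

```bash
python3 -c "
from h import *
go(.4375,.0395,.15,.2051)"
```

```text
t 23.0 pos [ 0.6017 -0.3272  0.1562] yaw 1.319 | rz -0.4564 d 0.3919 -0.0847 0.0062
```

Scaled: 0.039 m / 0.3 = 0.13, -0.0085 m / 0.3 = -0.0283, -0.114 rad / 6.2832 = -0.0181.

>>> move_tool(
  plan={"moves":[[0, 0, 0, 0, 0, -0.0181], [0, 0, 0, 0, 0, -0.0181], [0, 0, 0, 0, 0, -0.0181], [0, 0, 0, 0, 0, -0.0181], [0.13, -0.0283, 0, 0, 0, 0], [0.13, -0.0283, 0, 0, 0, 0], [0.13, -0.0283, 0, 0, 0, 0], [0.13, -0.0283, 0, 0, 0, 0]]},
)

```text
time_s: 23.8
ee_pos: [0.5344, -0.1793, 0.1505]
eef_rot: [-3.141, -0.001, 1.775]
force: [0.5, -0.4, -0.7]
grip_width: 0.06
grip_force: 15.0
```

>>> move_tool(
  plan={"moves":[[0.13, -0.0283, 0, 0, 0, 0], [0.13, -0.0283, 0, 0, 0, 0], [0.13, -0.0283, 0, 0, 0, 0], [0.13, -0.0283, 0, 0, 0, 0], [0.13, -0.0283, 0, 0, 0, 0], [0.13, -0.0283, 0, 0, 0, 0], [0, 0, 0, 0, 0, 0], [0, 0, 0, 0, 0, 0]]},
)

```text
time_s: 24.6
ee_pos: [0.438, 0.0383, 0.1512]
eef_rot: [-3.141, 0.0, 1.777]
force: [1.7, 0.3, -1.7]
grip_width: 0.0598
grip_force: 15.0
```

```bash
python3 -c "
from h import *
go(.437,.094,.15,.2051)
c=shot('wrist','w9.png',(200,70,460,270),3)"
```

```text
t 24.6 pos [0.438  0.0383 0.1512] yaw 1.777 | rz 0.0012 d 0.0541 0.0118 0.0012
```

View pics/w9.png

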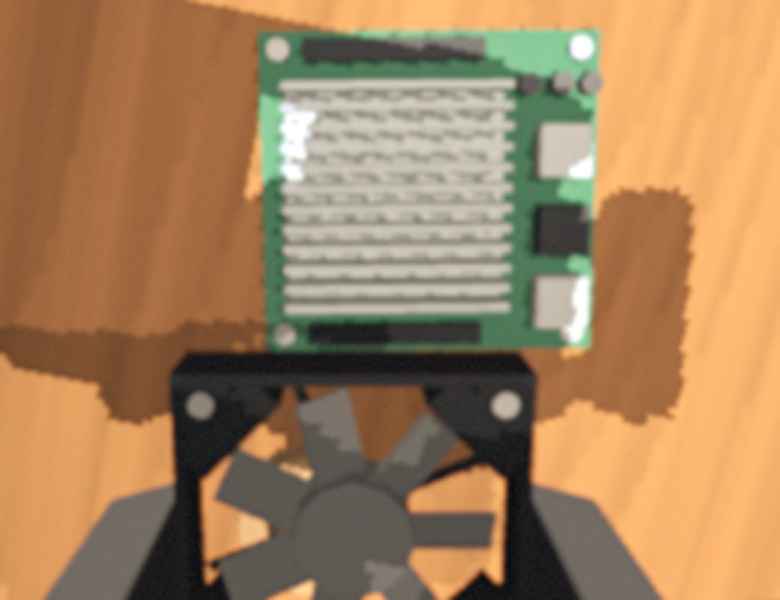

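Sink60 has corners (279,80), (516,80), (510,313) and (285,314), and its board corners are (259,32), (600,31), (592,348) and (268,350). The held fan60's front holes are at (200,406) and (507,405).

```bash
python3 - <<'E'
from h import *
c=eyes.camera("wrist"); o=ctrl.get_obs(); R=Ro.from_euler("xyz",o["eef_rot"])
C=lambda p: crop(p,200,70,3)
s,y=square(c,C([(279,80),(516,80),(510,313),(285,314)]),.03)
w=world(c,C([(200,406),(507,405)]),o["ee_pos"][2]-.0085); print("span",np.linalg.norm(w[0]-w[1]).round(4))
h=w.mean(0)-R.apply([.0252,0,0]); print("relative",R.inv().apply(np.r_[s-h[:2],0]).round(4))
fanrel(c,C([(279,80),(516,80),(510,313),(285,314)]),C([(259,32),(600,31),(592,348),(268,350)]))
go(*s,.0585,y)
E
```

```text
centre [0.4372 0.0932] yaw 0.2099 sides [0.0606 0.0607 0.0604 0.0604]
span 0.0501
relative [ 0.0525  0.0115 -0.    ]
centre [0.4362 0.0941] yaw 0.2099 sides [0.0563 0.0563 0.0561 0.056 ]
sink [0.4379 0.0933] yaw 0.2152 resid [[0.0002, -0.0], [-0.0005, -0.0007], [0.0004, 0.0002], [-0.0, 0.0005]] fan rel [-0.0015  0.0011]
t 24.7 pos [0.4384 0.0373 0.1512] yaw 1.775 | rz -0.0059 d 0.0543 0.0118 0.0927
```

Scaled: 0.03 m / 0.3 = 0.1, 0.0265 m / 0.3 = 0.0883, -0.006 rad / 6.2832 = -0.001.

>>> move_tool(
  plan={"moves":[[0.0883, 0.0193, 0, 0, 0, -0.001], [0.0883, 0.0193, 0, 0, 0, 0], [0, 0, 0.1, 0, 0, 0], [0, 0, 0.1, 0, 0, 0], [0, 0, 0.0733, 0, 0, 0], [0, 0, 0, 0, 0, 0], [0, 0, 0, 0, 0, 0]]},
)

```text
time_s: 25.4
ee_pos: [0.439, 0.0916, 0.0698]
eef_rot: [-3.141, -0.0, 1.78]
force: [0.0, 0.4, -0.0]
grip_width: 0.0596
grip_force: 15.0
```

```bash
python3 -c "
from h import *
go(.4373,.0932,.0585,.211)"
```

```text
t 25.4 pos [0.439  0.0916 0.0698] yaw 1.78 | rz -0.0015 d 0.0013 0.0001 0.0113
```

Scaled: 0.006 m / 0.3 = 0.02, 0.0055 m / 0.3 = 0.0183.

>>> move_tool(
  plan={"moves":[[0, 0, 0.02, 0, 0, 0], [0, 0, 0.0183, 0, 0, 0], [0, 0, 0, 0, 0, 0]]},
)

```text
time_s: 25.7
ee_pos: [0.4389, 0.0921, 0.0581]
eef_rot: [3.141, 0.0, 1.781]
force: [0.3, 1.1, -0.1]
grip_width: 0.0599
grip_force: 15.0
```

>>> move_tool(
  plan={"moves":[[0, 0, 0, 0, 0, 0], [0, 0, 0, 0, 0, 0], [0, 0, 0, 0, 0, 0], [0, 0, 0, 0, 0, 0]]},
  finger_gap=0.08,
)

```text
time_s: 26.1
ee_pos: [0.4386, 0.0922, 0.058]
eef_rot: [3.141, 0.0, 1.781]
force: [-0.5, 1.0, 0.1]
grip_width: 0.0796
grip_force: 0.0
```

>>> move_tool(
  plan={"moves":[[0, 0, -0.1, 0, 0, 0], [0, 0, -0.1, 0, 0, 0], [0, 0, -0.1, 0, 0, 0], [-0.15, 0, 0, 0, 0, 0], [0, 0, 0, 0, 0, 0], [0, 0, 0, 0, 0, 0]]},
)

```text
time_s: 26.7
ee_pos: [0.448, 0.0477, 0.1479]
eef_rot: [-3.142, -0.0, 1.78]
force: [0.1, 0.2, 0.0]
grip_width: 0.0803
grip_force: 0.0
```

```bash
python3 - <<'E'
from h import *
c=shot("wrist","w10.png"); t=eyes.camera("top")["pixels"]
a=cv2.resize(c["pixels"][60:200,190:400],None,fx=2.8,fy=2.8,interpolation=cv2.INTER_CUBIC)
b=cv2.resize(t[130:265,140:487],(588,229),interpolation=cv2.INTER_CUBIC) if 0 else cv2.resize(t[140:258,140:487],(588,200))
cv2.imwrite("pics/m2.png",cv2.vconcat([a,b])); go(.4373,.0932,.15,.211)
E
```

```text
t 26.8 pos [0.4477 0.0486 0.1477] yaw 1.781 | rz -0.0003 d 0.0452 0.0005 -0.0023
```

View pics/m2.png

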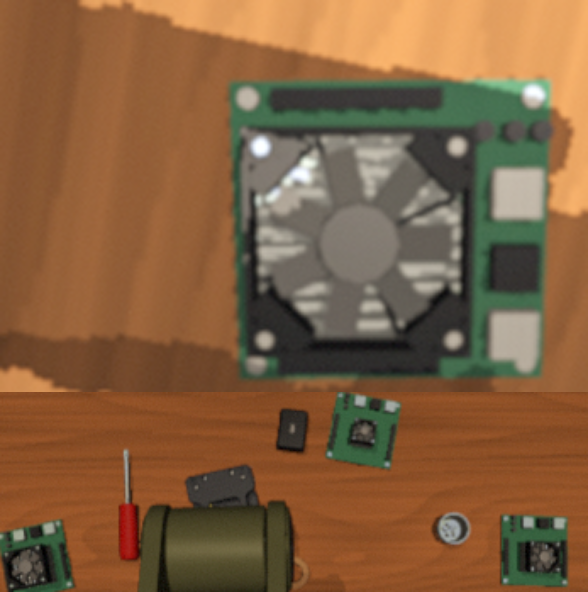

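All fans are on their sinks and the cup is standing. I'll check fan60 (holes (260,147), (457,146), (453,340), (265,340)) against its board.

```bash
python3 - <<'E'
from h import *
c=eyes.camera("wrist"); C=lambda p: crop(p,190,60,2.8)
fanrel(c,C([(260,147),(457,146),(453,340),(265,340)]),C([(230,83),(550,80),(541,377),(240,376)]))
E
```

```text
centre [0.4366 0.0952] yaw 0.2122 sides [0.0497 0.0499 0.0499 0.0497]
sink [0.4367 0.0951] yaw 0.2157 resid [[0.0005, -0.0007], [-0.0005, -0.0006], [-0.0003, 0.0001], [0.0003, 0.0011]] fan rel [-0.0001  0.0001]
```

```bash
python3 -c "
from h import *
print(ctrl.hand_in())"
```

```text
the job is handed in; nothing more can be done
None
```

All four fans are flat and square on their own heatsinks, each measured within about 1 mm of centre; the screw cup was left standing, and the job was handed in at about 27 s.

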